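Switch the dust extractor to its other speed

TASK

Slide the clear dust cover of the dust extractor's control box all the way back towards the robot, by pressing on its rubber pad and dragging, and leave it open. Then switch the extractor to its other speed: of the two rectangular speed keys, press the one that is up until it latches down and its partner pops up. Leave the two round power keys as they are, and the jar, the try square and the push block where they are.

Things in the scene. Friction and masses are not known exactly. Their poses are not given: they have to be found in the camera images.
- speed1 (a joint): Travel of speed key 1 (low speed, the left key of the pair, one thin black rib on top), in m: 0 = fully up, 0.010 = latched fully down. The two keys of a pair are interlocked and snap-acting: at rest exactly one is latched down. Pushing the up key meets about 8 N at first; beyond half travel it snaps down by itself and stays, and its partner pops up.
- speed1_top (a point): Centre of the top face of speed key 1: low speed, the left key of the pair, one thin black rib on top. A white rectangular cap 48 mm front to back by 38 mm wide, 16 mm to the right of (console -y) the console's middle line. Top face 50 mm above the table when up, 40 mm when down; this point moves with the key. The two speed keys are 48 mm apart, centre to centre.
- speed2 (a joint): Travel of speed key 2 (high speed, the right key of the pair, two thin black ribs on top), in m: 0 = fully up, 0.010 = latched fully down. The two keys of a pair are interlocked and snap-acting: at rest exactly one is latched down. Pushing the up key meets about 8 N at first; beyond half travel it snaps down by itself and stays, and its partner pops up.
- speed2_top (a point): Centre of the top face of speed key 2: high speed, the right key of the pair, two thin black ribs on top. A white rectangular cap 48 mm front to back by 38 mm wide, 64 mm to the right of (console -y) the console's middle line. Top face 50 mm above the table when up, 40 mm when down; this point moves with the key. The two speed keys are 48 mm apart, centre to centre.
- power1_top (a point): Centre of the top face of power key 1: a white round cap of 30 mm diameter, 78 mm to the left (console +y) of the console's middle line. The two round power keys are an interlocked pair of their own, one up (top face 50 mm above the table), one down (40 mm); they must stay as they are.
- power2_top (a point): Centre of the top face of power key 2: a white round cap of 30 mm diameter, 38 mm to the left (console +y) of the console's middle line. The two round power keys are an interlocked pair of their own, one up (top face 50 mm above the table), one down (40 mm); they must stay as they are.
- cover (a joint): Travel of the clear dust cover in m: 0 = closed over the keys, 0.100 = fully back at its stop, all four keys bare (they are clear of it from about 0.080). It slides towards the robot along the console's -x with about 1.2 N of friction and stays where it is left. It starts 0 to 15 mm open.
- cover_pad (a point): Centre of the top of the flat black ribbed rubber pad on the cover, 65.5 mm above the table. The pad is 36 mm (front to back) by 120 mm wide and stands 4 mm above the clear sheet, which is 110 mm long, 212 mm wide and 4 mm thick (its underside 57.5 mm above the table); the pad lies near the sheet's robot-side edge. There is no handle: pressed with some 5 to 25 N the pad drags the cover along. Moves with the cover.
- console: Grey control box of the dust extractor, fixed to the table, 240 mm (x) by 220 mm (y) by 56 mm high to the top of its two side rails. Origin: centre of the underside. Its x axis points from its front (robot side) to its back; the key row lies 55 mm behind the origin (+x), the flat bare part of the box, 36 mm high, in front. The cover runs on the side rails. It is turned by up to 23 degrees about vertical.
- jar: Bystander: closed glass jar with a steel lid, 64 mm diameter, 85 mm high, beside the console. Origin: centre of its underside.
- square: Bystander: try square lying flat, dark wooden stock 24 x 100 x 18 mm and steel blade 130 mm long, beside the console. Origin: under the middle of the stock; its x axis runs along the blade.
- pushblock: Bystander: plywood push block, sole 150 x 70 x 18 mm with a wooden grip on top, 68 mm high in all, beside the console. Origin: centre of its underside.

How it is judged:
By the outcome, as a careful person would: the job done as asked, in the order asked, and still so for the second after the job is handed in, with the robot touching nothing.
It also fails if it takes over 38 s, if anything falls off the work surface, if the arm or the gripper's body presses on something with over 40 N, if the wrist force passes 120 N, or if a joint passes its speed limit or range.

ROBOT

A 6-joint arm with a two-finger parallel gripper is mounted at the origin on the work surface. World frame = base frame: x ahead of the robot, y to its left, z up, the work surface at z = 0. Lengths are in m, angles in rad, forces in N, time in s.
With the tool pointing down it reaches from about 0.35 to 0.975 m from the base axis. Payload 4.9 kg.
Tool frame: the origin (TCP) lies at the very end of the fingers, on their centre line; the grasp point (between the pads) lies manip.grip_point_offset behind it (manip.grip_point_offset is the distance from the TCP to the grasp point, in m); z points along the fingers, y is the line along which they close (so a half turn about z gives the same grasp; the last joint's range is limited). The gripper opens to 85 mm and grips with 20 to 120 N. Pads are 22 mm wide; open, the fingers measure 114 mm over their backs; the gripper's body (76 mm by 85 mm) begins 54 mm behind the grasp point. The pads swing forward as they close: fully open they stand 13 mm farther back than shut.
Start: joints at [-1.447, 0.053, 1.613, -0, 1.476, -0.119], TCP at [0.15, -0.607, 0.231] pointing down, gripper open.
Joint ranges: [-3.01, 3.01], [-1.01, 2.22], [0.06, 2.58], [-1.02, 4.17], [0.09, 2.62], [-3.14, 3.14]. Speed limits (rad/s): [2.57, 2.57, 3.14, 3.14, 3.14, 3.14].

INTERFACE

Orientations are given as a unit quaternion [w, x, y, z].
In Python, from plant import manip gives the robot as it stands.
- The arm moves only by the shell command python3 -m crank 'ROWS' [OPENING]. ROWS is JSON, a list of rows, each an object of numbers: "x", "y", "z": the shift along the tool's x, y, z in cm; "turn": the turn about the tool's z in rad. In form: [{"x": .., "y": .., "z": .., "turn": ..}, ...]. A call has 1 to 5 rows; each row shifts and turns the commanded pose from where the row before left it, along the tool's axes as they then stand; what a row does not reach is not made up. A row lasts 1/10 s, in which the tool goes at most 50 mm and 8.59 degrees, less where a joint would pass 70% of its speed; a pose out of reach is approached as far as the arm can. A call with a gripper value outside its range is refused whole. OPENING is the opening in per cent of the stroke, from 0 (shut) to 100 (fully open), set as the call begins (- or left out, the last holds). The fingers move at their own pace and stop on an object; the grip force is fixed at half the most. Time passes only in rows, so rows that do not move let the fingers close. It gives the time, the measured TCP pose, the force, the opening and the grip force at its end, in the units of the state.
- manip.state(): the state, without advancing time (a new reading comes with each control period).
- manip.grab_frame(name): name is "side" or "top" or "wrist"; returns (picture, depth): 400x640x3 uint8, red, green, blue; 400x640 float32, m along the optical axis (not along the pixel's ray), 0 where there is no reading.
- manip.camera_model(name): a dict with "mtx" (3x3 intrinsics, pixels), "k1" (the pictures are not rectified: a ray, as slopes to the right and down, at radius r is drawn at 1 + k1 r^2 times it, then the intrinsics apply), "world_to_cam" (4x4, takes a point from world to camera coordinates). Camera axes: x right, y down, z forward; pixel columns grow to the right and rows downward; lengths in m; the calibration is good to about 2 mm. A picture is of the moment at which its call begins: read the wrist's pose just before it. camera_model takes no time and is no camera call; for the wrist camera it gives the pose at the moment of the call.
- manip.job_done(): hands the job in; it is judged then, once.
The state is a dict: "time": time; "joint_pos": joint angles; "joint_vel": joint speeds; "joint_efforts": joint torques, N m; "tool_pos": TCP position; "tool_rot": TCP orientation; "contact_force": force on the tool from outside, world axes, zero at the start; "ft_torque": the same for the moment, N m; "gripper_width": opening from 0.0 (shut) to 1.0 (fully open); "grasp_force": force on a finger pad.
Only numpy, scipy, OpenCV 4.12 (cv2) and the standard library are available. Lean on these libraries where they do the work, as an engineer would, in place of code of your own. Each camera call takes 0.05 s, during which the arm holds its last target. There are 200 camera calls.

## Working session

There is one attempt and no reset: what is moved stays moved. The work goes in short steps, Python scripts to look and compute and a shell command to move; the robot and the scene stay as the last step left them, time stands still between calls to the robot, and variables do not carry over. Pictures are saved under pics/ and viewed, at most 10 in all, crops included, and the job is handed in when it is done.

```bash
mkdir -p pics
cat > h.py <<'E'
import numpy as np, cv2
from plant import manip
def grab(n,save=None):
    c=manip.camera_model(n); im,d=manip.grab_frame(n)
    if save: cv2.imwrite('pics/'+save,im[:,:,::-1])
    return im,d,c
def ray(c,uv,z):
    K=np.array(c['mtx'],float);uv=np.atleast_2d(uv).astype(float)
    p=cv2.undistortPoints(uv.reshape(-1,1,2),K,np.array([c['k1'],0,0,0.]))[:,0]
    T=np.array(c['world_to_cam']);R=T[:3,:3];o=-R.T@T[:3,3]
    w=np.c_[p,np.ones(len(p))]@R
    return o+w*((z-o[2])/w[:,2])[:,None]
E
python3 - <<'E'
from h import *
for n in('top','side'):
    im,d,c=grab(n,n+'1.png'); T=np.array(c['world_to_cam']);print(n,np.round(-T[:3,:3].T@T[:3,3],3))
s=manip.state();print(s['time'],s['tool_pos'],s['tool_rot'],s['contact_force'],s['gripper_width'],manip.grip_point_offset)
E
```

```text
top [0.444 0.039 0.932]
side [0.404 0.83  0.547]
0.1 [ 0.1501955  -0.60611437  0.23018825] [-9.28504308e-04  9.92639764e-01  1.21100939e-01 -8.75368462e-06] [ 0.66615098 -0.61975737 -0.09615087] 0.9986619521920843 0.0187
```

View pics/top1.png

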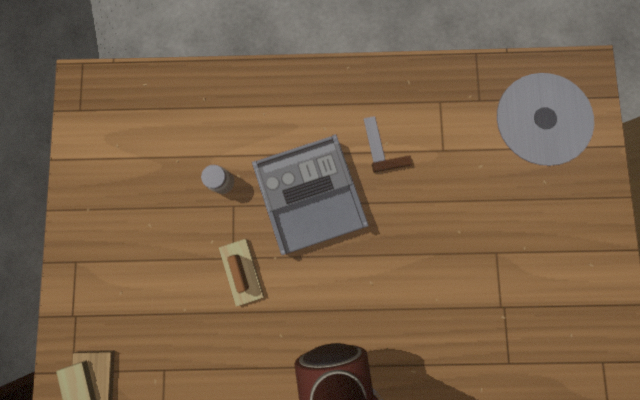

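View pics/side1.png

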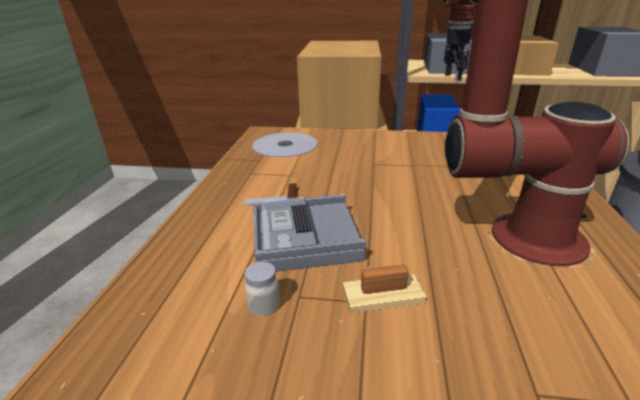

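The top view shows the console with its corners near (256,162), (337,138), (366,228) and (284,252). The black pad is at about (308,190), the round keys at (272,183) and (288,178), and the speed keys at (309,171) and (327,165). The side view shows nothing in the way of the pad. The jar, push block and square stand clear of the console.

Run:
```python
from h import *
im=cv2.imread('pics/top1.png');c=manip.camera_model('top')
g=cv2.cvtColor(im,cv2.COLOR_BGR2GRAY)
m=((g<50)).astype('uint8');m[:, :275]=0;m[:,340:]=0;m[:170]=0;m[210:]=0
m=cv2.morphologyEx(m,cv2.MORPH_CLOSE,np.ones((3,3)))
cs=max(cv2.findContours(m,0,1)[0],key=cv2.contourArea)
r=cv2.minAreaRect(cs);b=cv2.boxPoints(r);print(r)
P=ray(c,b,.0655);print(P.round(4),np.linalg.norm(P[1]-P[0]),np.linalg.norm(P[2]-P[1]))
pad=ray(c,[r[0]],.0655)[0];print('pad',pad)
C=ray(c,[(256,162),(337,138),(366,228),(284,252)],.056);print(C.round(3))
e=C[1]-C[0];e2=C[2]-C[3];yaw=np.arctan2(*(-(e+e2))[:2][::1]) if 0 else None
d=(C[0]+C[1]-C[2]-C[3]);w=(C[0]-C[1]+C[3]-C[2])
print('yaw',np.arctan2(d[1],d[0]),np.arctan2(-w[0],w[1]),'ctr',C.mean(0))
K=ray(c,[(272,183),(288,178),(309,171),(327,165)],.045);print(K.round(3))
l=P[1]-P[0] if np.linalg.norm(P[1]-P[0])>.07 else P[2]-P[1]
if l[1]<0:l=-l
print('padyaw',np.arctan2(-l[0],l[1]))
```

```text
((323.0, 185.5), (3.4785051345825195, 7.273237705230713), 71.56504821777344)
[[0.5767 0.0438 0.0655]
 [0.5819 0.027  0.0655]
 [0.5738 0.0246 0.0655]
 [0.5686 0.0413 0.0655]] 0.01753680491977096 0.008458912826028482
pad [0.57523492 0.03417862 0.0655    ]
[[ 0.639  0.197  0.056]
 [ 0.695 -0.003  0.056]
 [ 0.471 -0.067  0.056]
 [ 0.419  0.131  0.056]]
yaw 0.2852000640086007 0.2660444738957067 ctr [0.55584386 0.06458984 0.056     ]
[[0.587 0.16  0.045]
 [0.599 0.12  0.045]
 [0.615 0.068 0.045]
 [0.63  0.023 0.045]]
padyaw -1.2764789647312231
```

```bash
R='x'; python3 -m crank '[{"x":3.5,"y":-3.5},{"x":3.5,"y":-3.5},{"x":3.5,"y":-3.5},{"x":3.5,"y":-3.5},{"x":3.5,"y":-3.5}]' 0
python3 -m crank '[{"x":3.5,"y":-3.5},{"x":3.5,"y":-3.5},{"x":3.5,"y":-3.5},{"x":3.5,"y":-3.5},{"x":3.5,"y":-3.5}]'
```

```text
schema error: expected keys x, y, z, turn
schema error: expected keys x, y, z, turn
```

```bash
python3 -m crank '[{"x":3.5,"y":-3.5,"z":0,"turn":0},{"x":3.5,"y":-3.5,"z":0,"turn":0},{"x":3.5,"y":-3.5,"z":0,"turn":0},{"x":3.5,"y":-3.5,"z":0,"turn":0},{"x":3.5,"y":-3.5,"z":0,"turn":0}]' 0
python3 -m crank '[{"x":3.5,"y":-3.5,"z":0,"turn":0},{"x":3.5,"y":-3.5,"z":0,"turn":0},{"x":3.5,"y":-3.5,"z":0,"turn":0},{"x":3.5,"y":-3.5,"z":0,"turn":0},{"x":3.5,"y":-3.5,"z":0,"turn":0}]'
```

```text
time: 0.6
tool_pos: [0.2785, -0.3927, 0.2307]
tool_rot: [-0.0, 0.993, 0.121, -0.0]
contact_force: [0.8, 0.0, 0.7]
gripper_width: 0.141
grasp_force: 0.0
time: 1.1
tool_pos: [0.4062, -0.1808, 0.231]
tool_rot: [0.0, 0.993, 0.121, 0.0]
contact_force: [0.9, -0.2, -0.0]
gripper_width: 0.002
grasp_force: 0.0
```

```bash
python3 -m crank '[{"x":3.5,"y":-3.5,"z":0,"turn":0},{"x":3.5,"y":-3.5,"z":0,"turn":0},{"x":3.5,"y":-3.5,"z":0,"turn":0},{"x":3.5,"y":-3.5,"z":0,"turn":0},{"x":3.0,"y":-3.0,"z":0,"turn":-0.04}]'
python3 -m crank '[{"x":0,"y":0,"z":0,"turn":0},{"x":0,"y":0,"z":0,"turn":0}]'
python3 - <<'E'
from h import *
im,d,c=grab('wrist','w1.png');np.save('d1.npy',d);import pickle;pickle.dump(c,open('c1.pkl','wb'))
s=manip.state();print(s['tool_pos'],s['tool_rot'],s['contact_force'])
E
```

```text
time: 1.6
tool_pos: [0.5305, 0.0256, 0.2308]
tool_rot: [-0.0, 0.99, 0.142, -0.0]
contact_force: [0.8, -1.3, -0.6]
gripper_width: 0.0
grasp_force: 0.0
time: 1.8
tool_pos: [0.5297, 0.0238, 0.2306]
tool_rot: [0.0, 0.99, 0.142, -0.001]
contact_force: [-0.0, 0.1, 0.2]
gripper_width: -0.0
grasp_force: 0.0
[0.52953797 0.02300451 0.23067529] [ 6.06843565e-05  9.90003668e-01  1.41039906e-01 -6.91351309e-04] [0.02614214 0.5052702  0.75883326]
```

View pics/w1.png

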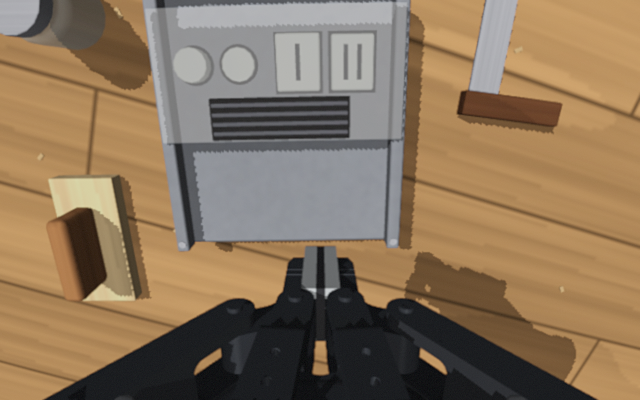

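The wrist view shows the pad spanning (209,97) to (350,140). Speed key 1 is at (298,62) and key 2 at (352,61). The fingertips are at the front edge of the console, near (320,250).

Run:
```python
from h import *
import pickle
im=cv2.imread('pics/w1.png');d=np.load('d1.npy');c=pickle.load(open('c1.pkl','rb'))
pc=ray(c,[(209,99),(350,97),(350,138),(213,140)],.0655);print(pc.round(4),pc.mean(0))
C=ray(c,[(183,247),(392,245)],.056);print(C);v=C[0]-C[1];yaw=np.arctan2(-v[0],v[1]);print('yaw',yaw,np.linalg.norm(v))
v=pc[0]-pc[1];print('padyaw',np.arctan2(-v[0],v[1]))
K=[(192,65),(238,65),(298,62),(352,61)]
for k in K:
  x,y=k;dd=np.median(d[y-8:y+9,x-12:x-5]);
  T=np.array(c['world_to_cam']);r=ray(c,[k],.045)[0];r2=ray(c,[k],0.1)[0]
  z=lambda p:(T@np.r_[p,1])[2]
  print(k,dd,'z',.045+(dd-z(r))*(.055)/(z(r2)-z(r)),r.round(4))
s=manip.state()
tx=np.array([np.cos(.283),np.sin(.283)]);ty=np.array([tx[1],-tx[0]])
dd=(pc.mean(0)-s['tool_pos'])[:2];print('move cm',dd@tx*100,dd@ty*100)
g=cv2.resize(im[10:110,150:390],None,fx=3.3,fy=3.3,interpolation=2);cv2.imwrite('pics/w1c.png',g)
```

```text
[[0.5672 0.1323 0.0655]
 [0.6018 0.0186 0.0655]
 [0.569  0.0082 0.0655]
 [0.5341 0.1222 0.0655]] [0.56802869 0.07033262 0.0655    ]
[[ 0.41917082  0.13308656  0.056     ]
 [ 0.47964252 -0.06469047  0.056     ]]
yaw 0.29673000270803024 0.2068153329008977
padyaw 0.29551148704091684
(192, 65) 0.29199326 z 0.06106386928761899 [0.5892 0.1584 0.045 ]
(238, 65) 0.2921276 z 0.06097740047595644 [0.6003 0.1193 0.045 ]
(298, 62) 0.2914844 z 0.06090262586916676 [0.6172 0.0694 0.045 ]
(352, 61) 0.29121307 z 0.060869693738308334 [0.6312 0.0244 0.045 ]
move cm 5.017542634765397 -3.4697437582645985
```

View pics/w1c.png

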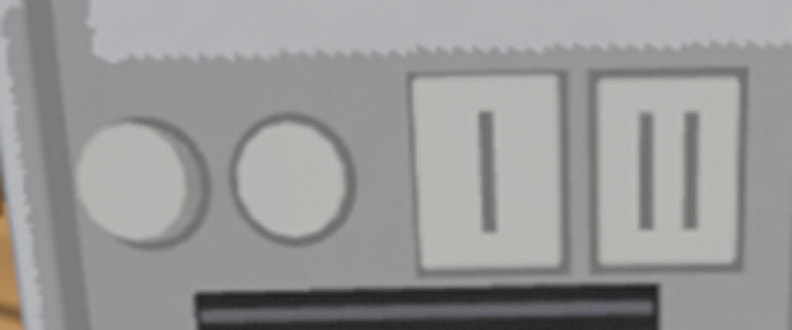

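Key 1 looks up; I will check that by depth once the cover is open. Now to the pad.

```bash
python3 -m crank '[{"x":2.5,"y":-1.7,"z":2.0,"turn":-0.013},{"x":2.5,"y":-1.8,"z":2.0,"turn":0},{"x":0,"y":0,"z":4.0,"turn":0},{"x":0,"y":0,"z":4.0,"turn":0},{"x":0,"y":0,"z":3.0,"turn":0}]'
python3 -m crank '[{"x":0,"y":0,"z":0.5,"turn":0},{"x":0,"y":0,"z":0,"turn":0},{"x":0,"y":0,"z":0,"turn":0}]'
```

```text
time: 2.35
tool_pos: [0.5663, 0.0694, 0.0787]
tool_rot: [-0.0, 0.989, 0.146, -0.001]
contact_force: [-0.5, -0.1, -0.0]
gripper_width: 0.0
grasp_force: 0.0
time: 2.65
tool_pos: [0.5693, 0.0702, 0.0787]
tool_rot: [0.0, 0.989, 0.147, 0.002]
contact_force: [-0.9, -0.5, 0.2]
gripper_width: 0.002
grasp_force: 0.0
```

```bash
python3 -m crank '[{"x":0,"y":0,"z":1.0,"turn":0},{"x":0,"y":0,"z":0,"turn":0},{"x":0,"y":0,"z":0,"turn":0}]'
python3 -m crank '[{"x":0,"y":0,"z":0.3,"turn":0},{"x":0,"y":0,"z":0,"turn":0},{"x":0,"y":0,"z":0,"turn":0}]'
```

```text
time: 2.95
tool_pos: [0.5681, 0.0709, 0.0667]
tool_rot: [0.0, 0.989, 0.147, 0.0]
contact_force: [-0.2, -0.7, 0.3]
gripper_width: -0.003
grasp_force: 0.0
time: 3.25
tool_pos: [0.5697, 0.0713, 0.0655]
tool_rot: [0.0, 0.989, 0.147, 0.002]
contact_force: [-0.2, 1.1, 5.4]
gripper_width: -0.005
grasp_force: 3.0
```

```bash
python3 -m crank '[{"x":0,"y":0,"z":0.2,"turn":0},{"x":0,"y":0,"z":0,"turn":0},{"x":0,"y":0,"z":0,"turn":0}]'
python3 -m crank '[{"x":-0.4,"y":0,"z":0,"turn":0},{"x":-0.6,"y":0,"z":0,"turn":0},{"x":-0.6,"y":0,"z":0,"turn":0},{"x":0,"y":0,"z":0,"turn":0}]'
```

```text
time: 3.55
tool_pos: [0.5711, 0.0717, 0.0655]
tool_rot: [-0.0, 0.989, 0.147, 0.004]
contact_force: [-1.6, 2.4, 12.0]
gripper_width: 0.0
grasp_force: 5.9
time: 3.95
tool_pos: [0.5554, 0.0668, 0.0655]
tool_rot: [0.0, 0.989, 0.147, 0.003]
contact_force: [-1.9, 2.2, 12.1]
gripper_width: 0.001
grasp_force: 6.4
```

```bash
python3 -m crank '[{"x":-0.8,"y":0,"z":0,"turn":0},{"x":-0.8,"y":0,"z":0,"turn":0},{"x":-0.8,"y":0,"z":0,"turn":0},{"x":-0.8,"y":0,"z":0,"turn":0},{"x":-0.8,"y":0,"z":0,"turn":0}]'
python3 -m crank '[{"x":-0.8,"y":0,"z":0,"turn":0},{"x":-0.8,"y":0,"z":0,"turn":0},{"x":-0.6,"y":0,"z":0,"turn":0},{"x":0,"y":0,"z":0,"turn":0}]'
```

```text
time: 4.45
tool_pos: [0.5179, 0.055, 0.0654]
tool_rot: [0.0, 0.989, 0.147, 0.004]
contact_force: [1.0, 2.8, 11.2]
gripper_width: -0.001
grasp_force: 5.6
time: 4.85
tool_pos: [0.4962, 0.0483, 0.0654]
tool_rot: [0.0, 0.989, 0.147, 0.004]
contact_force: [-1.7, 1.1, 13.3]
gripper_width: -0.0
grasp_force: 6.6
```

```bash
python3 -m crank '[{"x":-0.5,"y":0,"z":0,"turn":0},{"x":-0.5,"y":0,"z":0,"turn":0},{"x":0,"y":0,"z":0,"turn":0}]'
python3 -m crank '[{"x":-0.3,"y":0,"z":0,"turn":0},{"x":-0.3,"y":0,"z":0,"turn":0},{"x":0,"y":0,"z":0,"turn":0}]'
```

```text
time: 5.15
tool_pos: [0.4869, 0.0454, 0.0654]
tool_rot: [0.0, 0.989, 0.147, 0.004]
contact_force: [-1.4, 1.2, 13.6]
gripper_width: -0.002
grasp_force: 6.6
time: 5.45
tool_pos: [0.4824, 0.0438, 0.0655]
tool_rot: [0.0, 0.989, 0.147, 0.005]
contact_force: [3.9, 1.9, 9.8]
gripper_width: 0.002
grasp_force: 4.5
```

```bash
python3 -m crank '[{"x":-0.3,"y":0,"z":0,"turn":0},{"x":-0.3,"y":0,"z":0,"turn":0},{"x":0,"y":0,"z":0,"turn":0}]'
```

```text
time: 5.75
tool_pos: [0.477, 0.0419, 0.0655]
tool_rot: [0.001, 0.989, 0.147, 0.006]
contact_force: [3.6, 2.5, 8.0]
gripper_width: -0.003
grasp_force: 4.1
```

```bash
python3 -m crank '[{"x":0,"y":0,"z":-2,"turn":0},{"x":0,"y":0,"z":-4.5,"turn":0},{"x":3,"y":0,"z":-3.5,"turn":0},{"x":4,"y":1.5,"z":-2.5,"turn":0},{"x":2,"y":1.5,"z":0,"turn":0}]'
python3 -m crank '[{"x":0,"y":0,"z":0,"turn":0},{"x":0,"y":0,"z":0,"turn":0}]'
python3 - <<'E'
from h import *
import pickle
im,d,c=grab('wrist','w2.png');np.save('d2.npy',d);pickle.dump(c,open('c2.pkl','wb'))
E
```

```text
time: 6.25
tool_pos: [0.5722, 0.0397, 0.1926]
tool_rot: [0.001, 0.989, 0.148, 0.005]
contact_force: [1.0, 0.1, 0.1]
gripper_width: -0.003
grasp_force: 0.0
time: 6.45
tool_pos: [0.5667, 0.0394, 0.1858]
tool_rot: [-0.0, 0.989, 0.147, -0.001]
contact_force: [0.2, -0.1, 0.5]
gripper_width: -0.003
grasp_force: 0.0
```

View pics/w2.png

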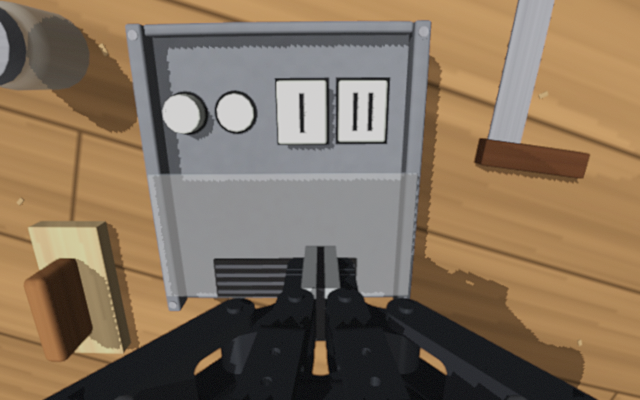

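The cover is back with its far edge at row 174. All four keys are bare: power at (184,113) and (236,111), key 1 at (301,111) and key 2 at (362,110).

Run:
```python
from h import *
import pickle
d=np.load('d2.npy');c=pickle.load(open('c2.pkl','rb'));T=np.array(c['world_to_cam'])
z=lambda p:(T@np.r_[p,1])[2]
s=manip.state();q=s['tool_rot'];from scipy.spatial.transform import Rotation as R
M=R.from_quat([*q[1:],q[0]]).as_matrix()
ctr=np.array([.4494,.0342])+.12*np.array([.956,.292])
for k in [(184,113),(236,111),(290,111),(350,110)]:
  x,y=k;dd=np.median(d[y-6:y+7,x-4:x+5]);a=z(ray(c,[k],.045)[0]);b=z(ray(c,[k],.1)[0]);print(k,'z',.045+(dd-a)*.055/(b-a))
u=np.array([.956,.292])
e=ray(c,[(283,174)],.0615)[0];print('cover far edge console x',(e[:2]-ctr)@u)
e=ray(c,[(283,297)],.0615)[0];print('near edge',(e[:2]-ctr)@u)
for k,h in (((301.5,111),.05),((362,110.5),.04)):
  p=ray(c,[k],h)[0];print(p,'tool move cm',M.T@(p-s['tool_pos'])*100)
```

```text
(184, 113) z 0.04964306671657282
(236, 111) z 0.039811916893648706
(290, 111) z 0.049676934986446784
(350, 110) z 0.03963925562062301
cover far edge console x 0.005131724999342456
near edge -0.105023128041857
[0.61833853 0.06984401 0.05      ] tool move cm [ 5.90786234 -1.36814446 13.52255424]
[0.63194474 0.02425832 0.04      ] tool move cm [ 5.8824626   3.3899245  14.51853552]
```

Key 1 is up at 49.7 mm and key 2 is down at 39.6 mm, so I press key 1. Power 1 is up and power 2 is down.

```bash
python3 -m crank '[{"x":3,"y":-0.7,"z":0,"turn":0},{"x":2.9,"y":-0.7,"z":1.7,"turn":0},{"x":0,"y":0,"z":4,"turn":0},{"x":0,"y":0,"z":4,"turn":0},{"x":0,"y":0,"z":2,"turn":0}]'
python3 -m crank '[{"x":0,"y":0,"z":0,"turn":0},{"x":0,"y":0,"z":0,"turn":0},{"x":0,"y":0,"z":0,"turn":0}]'
```

```text
time: 7.0
tool_pos: [0.6153, 0.0704, 0.0643]
tool_rot: [-0.001, 0.989, 0.148, -0.004]
contact_force: [-0.8, -0.6, -0.1]
gripper_width: 0.001
grasp_force: 0.0
time: 7.3
tool_pos: [0.6205, 0.07, 0.0716]
tool_rot: [0.0, 0.989, 0.147, 0.002]
contact_force: [0.0, -0.1, 0.1]
gripper_width: -0.003
grasp_force: 0.0
```

```bash
python3 -m crank '[{"x":0,"y":0,"z":1.0,"turn":0},{"x":0,"y":0,"z":0.8,"turn":0},{"x":0,"y":0,"z":0,"turn":0},{"x":0,"y":0,"z":0,"turn":0}]'
python3 -m crank '[{"x":-0.2,"y":0,"z":0.4,"turn":0},{"x":0,"y":0,"z":0.4,"turn":0},{"x":0,"y":0,"z":0,"turn":0},{"x":0,"y":0,"z":0,"turn":0}]'
```

```text
time: 7.7
tool_pos: [0.6193, 0.0698, 0.051]
tool_rot: [-0.0, 0.989, 0.147, -0.0]
contact_force: [0.7, 0.4, 0.2]
gripper_width: -0.001
grasp_force: 0.0
time: 8.1
tool_pos: [0.6171, 0.0693, 0.0429]
tool_rot: [-0.0, 0.989, 0.147, -0.0]
contact_force: [-0.5, -0.2, 0.0]
gripper_width: -0.0
grasp_force: 0.0
```

```bash
python3 -m crank '[{"x":0,"y":0,"z":0.3,"turn":0},{"x":0,"y":0,"z":0.2,"turn":0},{"x":0,"y":0,"z":0,"turn":0}]'
python3 -m crank '[{"x":0,"y":0,"z":-3,"turn":0},{"x":0,"y":0,"z":-4.5,"turn":0},{"x":-3,"y":0.7,"z":-3.5,"turn":0},{"x":-3,"y":0.7,"z":-3,"turn":0},{"x":0,"y":0,"z":0,"turn":0}]'
python3 -m crank '[{"x":0,"y":0,"z":0,"turn":0},{"x":0,"y":0,"z":0,"turn":0},{"x":0,"y":0,"z":0,"turn":0}]'
python3 - <<'E'
from h import *
im,d,c=grab('wrist','w3.png');np.save('d3.npy',d);T=np.array(c['world_to_cam'])
z=lambda p:(T@np.r_[p,1])[2]
for x in [184,236,290,350]:
  k=(x,111);dd=np.median(d[105:118,x-4:x+5]);a=z(ray(c,[k],.045)[0]);b=z(ray(c,[k],.1)[0]);print(k,'z',.045+(dd-a)*.055/(b-a))
u=np.array([.956,.292]);ctr=np.array([.4494,.0342])+.12*u
E
```

```text
time: 8.4
tool_pos: [0.6177, 0.0693, 0.04]
tool_rot: [0.0, 0.989, 0.147, -0.0]
contact_force: [-5.8, -0.2, 10.0]
gripper_width: 0.0
grasp_force: 5.0
time: 8.9
tool_pos: [0.5652, 0.0372, 0.1839]
tool_rot: [0.001, 0.989, 0.147, 0.004]
contact_force: [0.1, -0.0, 0.6]
gripper_width: 0.001
grasp_force: 0.0
time: 9.2
tool_pos: [0.5636, 0.0388, 0.176]
tool_rot: [-0.0, 0.989, 0.148, -0.002]
contact_force: [0.4, 0.2, -0.9]
gripper_width: 0.001
grasp_force: 0.0
(184, 111) z 0.04949430982546088
(236, 111) z 0.0396365245036402
(290, 111) z 0.0396372177512427
(350, 111) z 0.04981073196166227
```

View pics/w3.png

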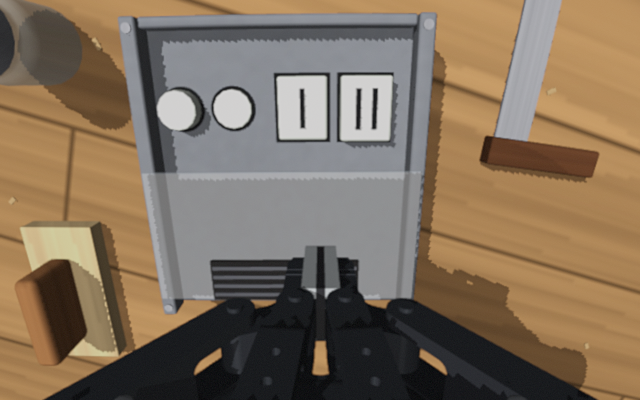

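Key 1 at (302,107) is now down at 39.6 mm and key 2 at (365,107) is up at 49.8 mm. The power keys are unchanged, the cover is still back (far edge at row 173), and nothing else has moved.

```bash
python3 -c "
from plant import manip
print(manip.job_done())"
```

```text
the job is handed in; nothing more can be done
None
```

The dust cover is slid back to its stop and left open, and the extractor is switched from high to low speed: key 1 is latched down and key 2 is up. The power keys, jar, try square and push block are as they were, and the job was handed in at about 9 s.

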